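# Pull the bread cabinet's sash down with the hooked rod

### The job

The clear sash of the bread cabinet on the worktop has been left up. Take the hooked rod by its wooden handle, drop its hook into the steel ring on the sash and draw the sash fully down onto its sill, then hold it there for about a second with a steady downward pull of about 7 N to seat its seal (5 to 9 N will do, never over 25). Then unhook without lifting the sash again and lay the rod down on the worktop, clear of the cabinet. Move the sash only with the rod, never with hand or arm, and leave everything else where it is.

Things in the scene. Friction and masses are not known exactly. Their poses are not given: they have to be found in the camera images.
- rod_grip (a point): Centre of the hooked rod's wooden handle: flat-sided bar 110 mm long (x), 24 wide, 36 high (18 mm over the worktop). x along the rod to the hook, z up. Ahead of the handle runs a steel rod, 8 mm diameter, axis 12 mm above this point; 140 mm ahead of it a hook finger turns straight down. About 0.16 kg (varies), balanced in the handle. Loaded, the hook end can pivot in the grip by some mm.
- rod_tip (a point): Lower end of the rod's hook finger (7 mm in diameter, reaching 20 mm below the rod's underside): 140 mm ahead of rod_grip along the rod and 12 mm below it, 6 mm over the worktop while the rod lies there; same axes.
- ring (a point): Centre of the sash's steel ring: upright, parallel to the front; one looks through it along x (into the cabinet; z up). Inner diameter 36 mm, 7 mm wire, one stem from its top back to the sash; some 30 mm free behind. The hook (28 mm high) passes level with 4 mm spare above and below; lowered, the rod bears on the ring's bottom, finger behind. 130 mm over the worktop when shut.
- sash (a joint): Height of the sash (clear pane in an aluminium frame, 262 mm wide, 181 high, ring on its cross bar) above its shut position, m: 0 = fully down on its sill, up to 0.16; starts 0.11 to 0.15. Slides vertically and stays where it is left; it takes about 2 N to draw down and about 8 N to lift, and meets a hard stop at 0, where the pull rises steeply.
- cabinet: Bread cabinet fixed to the worktop: white box 300 mm wide, 180 mm deep, 412 mm high with a wooden top. Origin at the centre of its underside; x points from its front to its back, z up; front face at x = -90 mm (wooden top and guide strips overhang it by 8 mm). The ring's plane lies at x = -125 mm.
- rod: The hooked rod; origin under the middle of the handle, x towards the hook, z up.
- salt_shaker: Shaker, 44 mm across, 90 mm high; origin under its centre. Bystander, to be left alone.
- garlic: Garlic bulb, 60 mm; origin under its centre. Bystander, to be left alone.
- tin: Low tin, 86 mm across, 40 mm high; origin under its centre. Bystander, to be left alone.
- glass: Drinking glass, 80 mm across, 91 mm high; origin under its centre. Bystander, to be left alone.
- spice_jar: Spice jar with green cap, 46 mm across, 106 mm high; origin under its centre. Bystander, to be left alone.

How it is judged (in metres and radians):
On the way, in this order (a step that is already met when the one before it is completed fails the run):
1. the rod's hook is in the ring, finger dropped behind it, the sash still up (x of rod_tip in the frame of ring between 0.004 and 0.036 m and y of rod_tip in the frame of ring between -0.014 and 0.014 m and z of rod_tip in the frame of ring between -0.05 and -0.024 m and value of joint sash above 0.09 m), for 0.2 s.
2. the sash is held fully down by the hook in the ring, with a steady pull of 5 to 9 N (x of rod_tip in the frame of ring between 0.004 and 0.036 m and y of rod_tip in the frame of ring between -0.014 and 0.014 m and z of rod_tip in the frame of ring between -0.05 and -0.024 m and value of joint sash below 0.004 m and contact force between rod and cabinet between 5 and 9 N), for 0.6 s.
At the end, for the whole second after the job is handed in: The sash is within 4 mm of fully down; the rod lies flat on the worktop (handle centre 6 to 24 mm over it), at rest, in front of the cabinet and not touching it (value of joint sash below 0.004 m and height (world z) of rod_grip between 0.006 and 0.024 m and height (world z) of rod_tip below 0.03 m and x of each of rod_tip, rod_grip in the frame of cabinet below -0.105 m and contact force between rod and cabinet below 0.1 N and linear speed of rod below 0.02 m/s).
It fails at once if hand or arm touches the sash or the cabinet (contact force between any of the arm, the fingers and cabinet above 1 N).
It fails at once if the sash is wrenched or rammed with the rod (over 25 N) (contact force between rod and cabinet above 25 N).
It fails at once if a bystander is pushed more than 30 mm or knocked over (distance of any of salt_shaker, garlic, tin, glass, spice_jar from where it was at the start of the episode above 0.03 m).
It also fails if it takes over 61 s, if anything falls off the work surface, if the arm or the gripper's body presses on something with over 40 N, if the wrist force passes 120 N, or if a joint passes its speed limit or range.

### The arm

A 6-joint arm with a two-finger parallel gripper is mounted at the origin on a cart in front of the work surface, level with it; the furniture and walls round the work are solid. World frame = base frame: x ahead of the robot, y to its left, z up, the work surface at z = 0. Lengths are in mm, angles in rad, forces in N, time in s.
With the tool pointing down it reaches from about 400 to 825 mm from the base axis. Payload 7 kg.
Tool frame: the origin (TCP) lies midway between the tips of the shut fingers; the grasp point (between the pads) lies 19 mm behind it (arm.grip_point_offset is the distance from the TCP to the grasp point, in mm); z points along the fingers, y is the direction in which the jaws open and shut (so a half turn about z gives the same grasp; the last joint's range is limited). The gripper opens to 85 mm and grips with 20 to 120 N. Pads are 22 mm wide; open, the fingers measure 114 mm over their backs; the gripper's body (76 mm by 85 mm) begins 54 mm behind the grasp point. The pads swing forward as they close: fully open they stand 13 mm farther back than shut.
Start: joints at [-1.06, 0.359, 0.012, 0, -1.224, -0.288], TCP at [149.123, -658.299, 231.302] pointing down, gripper open.
Joint ranges: [-3.07, 3.07], [-1.43, 2.12], [-1.02, 1.25], [-3.03, 1.67], [-3.05, -0], [-3.03, 3.03]. Speed limits (rad/s): [2.39, 2.39, 3.01, 3.14, 3.14, 3.14].

### API

Orientations are given as a unit quaternion [w, x, y, z].
In Python, from rig import monitor, viewer, arm gives the robot as it stands.
- The arm moves only by the tool send_rows, never from a script. Its argument "targets" is a list that holds one entry, the list of rows, each a list of 4 numbers: the shift along the tool's x, y, z in m, then the turn about the tool's z in degrees. A call has 1 to 20 rows; each row is the pose to reach, as a shift and turn from the pose commanded when the call began, along the tool's axes at that moment; what a row does not reach only later rows make up. A row lasts 1/8 s, in which the tool goes at most 62.5 mm and 10.7 degrees, less where a joint would pass 70% of its speed; a pose out of reach is approached as far as the arm can. A call with a gripper value outside its range is refused whole. "jaw" is the closure in counts, from 0 (fully open) to 255 (shut), set as the call begins (left out, the last holds). The fingers move at their own pace and stop on an object; the grip force is fixed at half the most. Time passes only in rows, so rows that repeat a pose let the fingers close. It gives the time, the measured TCP pose, the force and the opening at its end, in the units of the state.
- monitor.sense(): the state, without advancing time (a new reading comes with each control period).
- viewer.camera(name): name is "scene" or "top" or "wrist"; returns (picture, depth): 480x640x3 uint8, red, green, blue; 480x640 float32, mm along the optical axis (not along the pixel's ray), 0 where there is no reading.
- viewer.camera_info(name): a dict with "fx", "fy", "cx", "cy" (pixels), "dist" ([k1, k2, p1, p2, k3] as OpenCV has them; the pictures are not rectified), "R" (3x3) and "t" (3): a world point X has camera coordinates R X + t. Camera axes: x right, y down, z forward; pixel columns grow to the right and rows downward; lengths in mm; the calibration is good to about 2 mm. A picture is of the moment at which its call begins: read the wrist's pose just before it. camera_info takes no time and is no camera call; for the wrist camera it gives the pose at the moment of the call.
- arm.hand_in(): hands the job in, once; it reports no verdict.
The state is a dict: "t": time; "joint_pos": joint angles; "joint_velocities": joint speeds; "tau": joint torques, N m; "ee_pos": TCP position; "orientation": TCP orientation; "force": force on the tool from outside, world axes, zero at the start; "ft_torque": the same for the moment, N m; "width": finger opening in mm.
Only numpy, scipy, OpenCV 4.12 (cv2) and the standard library are available. Lean on these libraries where they do the work, as an engineer would, in place of code of your own. Each camera call takes 0.05 s, during which the arm holds its last target.

## Working session

There is one attempt and no reset: what is moved stays moved. The work goes in short steps, Python scripts to look and compute and a tool call to move; the robot and the scene stay as the last step left them, time stands still between calls to the robot, and variables do not carry over. Pictures are saved under pics/ and viewed, and the job is handed in when it is done.

Besides the shell and the picture viewer there is one more tool, called after "Emit:" by a JSON object that holds its "fn" and its "kwargs", one argument or row to a line. send_rows: Moves the arm, as the interface text tells. Its arguments: {"type":"object","properties":{"targets":{"type":"array","items":{"type":"array","items":{"type":"array","items":{"type":"number"}}}},"jaw":{"type":"number"}},"required":["targets"]}

```bash
ls; mkdir -p pics; cat > h.py <<'E'
import numpy as np, cv2
from rig import monitor, viewer, arm
def snap(name, fn=None):
    info=viewer.camera_info(name)
    p,d=viewer.camera(name)
    if fn: cv2.imwrite('pics/%s.png'%fn, cv2.cvtColor(p,cv2.COLOR_RGB2BGR))
    np.savez('pics/%s.npz'%(fn or name),p=p,d=d,**{k:np.array(v) for k,v in info.items()})
    return p,d,info
def load(fn):
    z=np.load('pics/%s.npz'%fn); return z['p'],z['d'],{k:z[k] for k in ['fx','fy','cx','cy','dist','R','t']}
def ray(info,u,v):
    K=np.array([[info['fx'],0,info['cx']],[0,info['fy'],info['cy']],[0,0,1]],float)
    q=cv2.undistortPoints(np.array([[[u,v]]],float),K,np.array(info['dist'],float))[0,0]
    return np.array([q[0],q[1],1.0])
def wpt(info,u,v,z):  # by depth
    c=ray(info,u,v)*z; R=np.array(info['R']);t=np.array(info['t']); return R.T@(c-t)
def wplane(info,u,v,axis,val): # intersect world plane
    R=np.array(info['R']);t=np.array(info['t']); o=-R.T@t; d=R.T@ray(info,u,v)
    return o+d*(val-o[axis])/d[axis]
def proj(info,X):
    K=np.array([[info['fx'],0,info['cx']],[0,info['fy'],info['cy']],[0,0,1]],float)
    r,_=cv2.Rodrigues(np.array(info['R'],float))
    return cv2.projectPoints(np.array(X,float).reshape(-1,1,3),r,np.array(info['t'],float),K,np.array(info['dist'],float))[0].reshape(-1,2)
def cloud(d,info):
    v,u=np.nonzero(d>0)
    K=np.array([[info['fx'],0,info['cx']],[0,info['fy'],info['cy']],[0,0,1]],float)
    q=cv2.undistortPoints(np.stack([u,v],1).astype(float).reshape(-1,1,2),K,np.array(info['dist'],float)).reshape(-1,2)
    z=d[v,u]; c=np.c_[q*z[:,None],z]
    return (c-np.array(info['t']))@np.array(info['R']),u,v
E
python3 - <<'E'
from h import *
s=monitor.sense(); print(s)
for n in ['scene','top']:
    p,d,i=snap(n,n+'0'); print(n,i)
E
```

```text
pics
{'t': 0.0, 'joint_pos': array([-1.05992887e+00,  3.59405101e-01,  1.10500648e-02, -3.25241072e-04,
       -1.22412896e+00, -2.88103477e-01]), 'joint_velocities': array([-0.00202573,  0.00211861, -0.00061879, -0.00054024,  0.00093562,
        0.00080825]), 'tau': array([ 4.16431421e-04, -5.83323312e+01,  2.93413532e+01,  6.93624169e+00,
       -6.09413037e-03,  2.34474089e-05]), 'ee_pos': array([ 148.9802508 , -657.84803662,  230.35258189]), 'orientation': array([-1.87344150e-04, -1.11096753e-01,  9.93809225e-01,  8.36861328e-04]), 'force': array([-0.62300044, -0.79905453, -0.75780926]), 'ft_torque': array([-0.01768158, -0.01017576, -0.00933067]), 'width': 85.45100005196134}
scene {'fx': 456.4573443075115, 'fy': 456.4573443075115, 'cx': 313.98167543831534, 'cy': 240.481415119078, 'dist': array([-0.07547908,  0.        ,  0.        ,  0.        ,  0.        ]), 'R': array([[-0.89846275, -0.43894271, -0.00969435],
       [-0.26225788,  0.5542568 , -0.7899495 ],
       [ 0.35211573, -0.70719778, -0.61309527]]), 't': array([ 516.24789123,  241.92679771, 1075.62029394])}
top {'fx': 580.2296422000503, 'fy': 580.2296422000503, 'cx': 324.3389004971575, 'cy': 238.66591355229681, 'dist': array([0.03689281, 0.        , 0.        , 0.        , 0.        ]), 'R': array([[-0.00353282, -0.99998479, -0.00423597],
       [-0.98232856,  0.00426307, -0.18711608],
       [ 0.18713129,  0.00350006, -0.98232868]]), 't': array([ -28.09331883,  598.21443116, 1407.73202564])}
```

View pics/scene0.png

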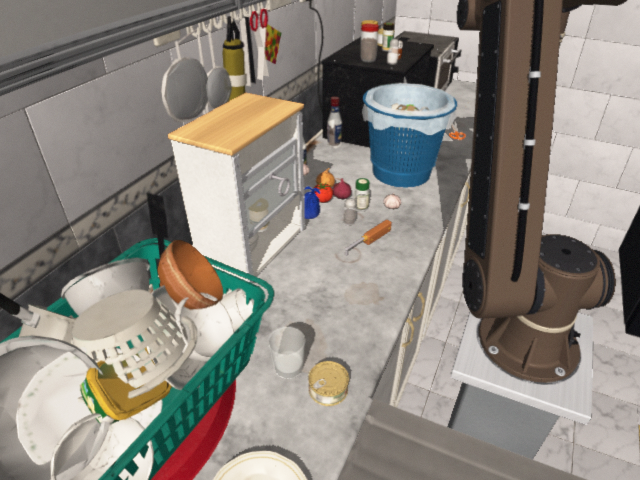

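View pics/top0.png

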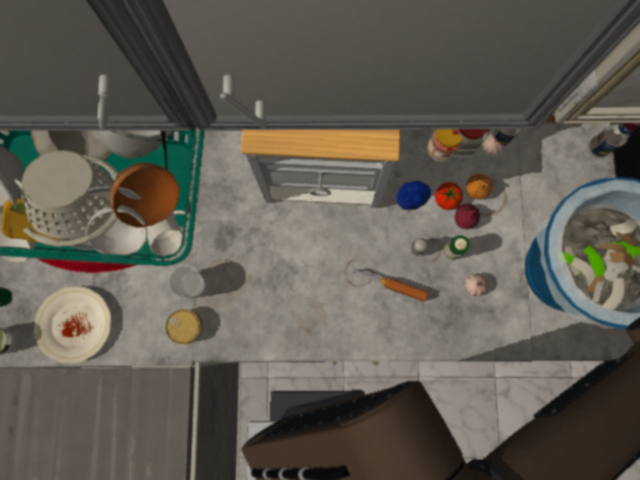

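The scene view shows the cabinet (front at about (275,190)), the ring at (283,185) and the rod at (345,250)–(390,228). In the top view the handle is at (405,288), the hook at (357,270) and the ring near (320,190). Next I'll measure these.

```bash
python3 - <<'E'
from h import *
p,d,i=load('top0'); P,u,v=cloud(d,i)
def box(u0,u1,v0,v1): return (u>=u0)&(u<u1)&(v>=v0)&(v<v1)
rgb=p[v,u].astype(int)
# handle: orange
m=box(370,440,265,310)&(rgb[:,0]-rgb[:,2]>50)&(P[:,2]>5)
H=P[m]; print('handle n',m.sum(),'z pct',np.percentile(H[:,2],[5,50,95]))
r=cv2.minAreaRect(H[:,:2].astype(np.float32)); print('rect',r); print(cv2.boxPoints(r))
c=H[:,:2].mean(0); w,V=np.linalg.eigh(np.cov((H[:,:2]-c).T)); print('c',c,'dir',V[:,1],np.degrees(np.arctan2(*V[::-1,1])))
m=box(345,385,258,288)&(P[:,2]>8); print('steel',m.sum()); 
for a in P[m][::max(1,m.sum()//12)]: print(a.round(0))
# table height
m=box(250,340,230,340); print('table z',np.percentile(P[m][:,2],[5,50,95]))
# wooden top
m=box(235,405,125,165)&(P[:,2]>380)&(P[:,2]<440); T=P[m]; print('top',m.sum(),np.median(T[:,2])); r=cv2.minAreaRect(T[:,:2].astype(np.float32)); print(r, cv2.boxPoints(r))
big=cv2.resize(p[120:320,230:450],None,fx=3.6,fy=3,interpolation=cv2.INTER_CUBIC); cv2.imwrite('pics/topz.png',big[:,:,::-1])
p,d,i=load('scene0')
big=cv2.resize(p[90:290,160:410],None,fx=3,fy=3,interpolation=cv2.INTER_CUBIC); cv2.imwrite('pics/scenez.png',big[:,:,::-1])
E
```

```text
handle n 458 z pct [20.68631206 34.37726004 39.44313957]
rect ((474.969482421875, -230.5822296142578), (121.49472045898438, 23.106130599975586), 69.42655181884766)
[[ 442.80612 -283.39545]
 [ 464.43863 -291.5151 ]
 [ 507.13284 -177.76901]
 [ 485.50034 -169.64935]]
c [ 473.11194612 -231.89472742] dir [0.35058854 0.93652959] 69.4766827208601
steel 125
[ 556. -130.   10.]
[ 522. -116.   28.]
[ 518. -123.   36.]
[ 516. -128.   32.]
[ 514. -138.   31.]
[ 509. -131.   28.]
[ 506. -138.   31.]
[ 504. -148.   30.]
[ 501. -156.   31.]
[ 501. -181.   33.]
[ 498. -178.   33.]
[ 493. -173.   33.]
[ 489. -176.   28.]
table z [-5.79766479 -0.35876861  4.90252887]
top 4471 411.28702829357564
((720.9226684570312, -24.77996826171875), (312.3483581542969, 63.033226013183594), 88.5503921508789) [[ 685.4653  -180.10687]
 [ 748.47833 -181.70148]
 [ 756.38007  130.54694]
 [ 693.367    132.14154]]
```

View pics/topz.png

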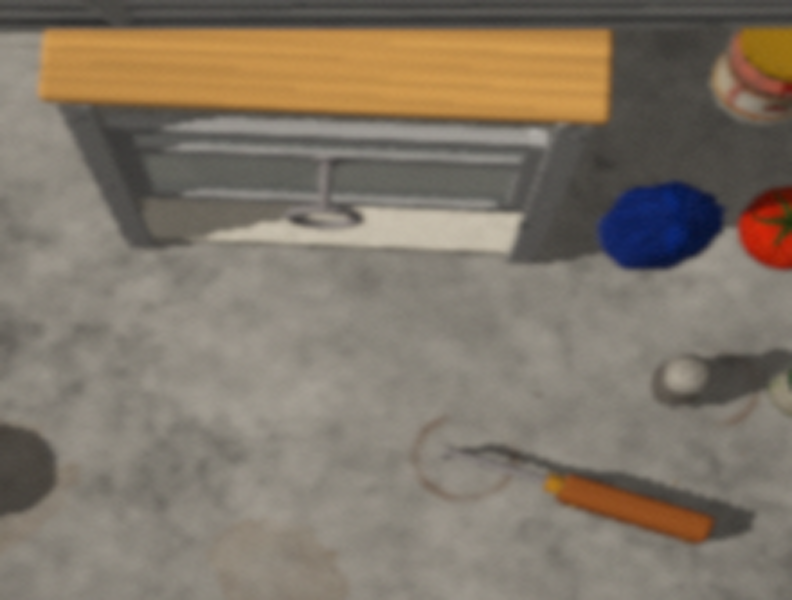

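View pics/scenez.png

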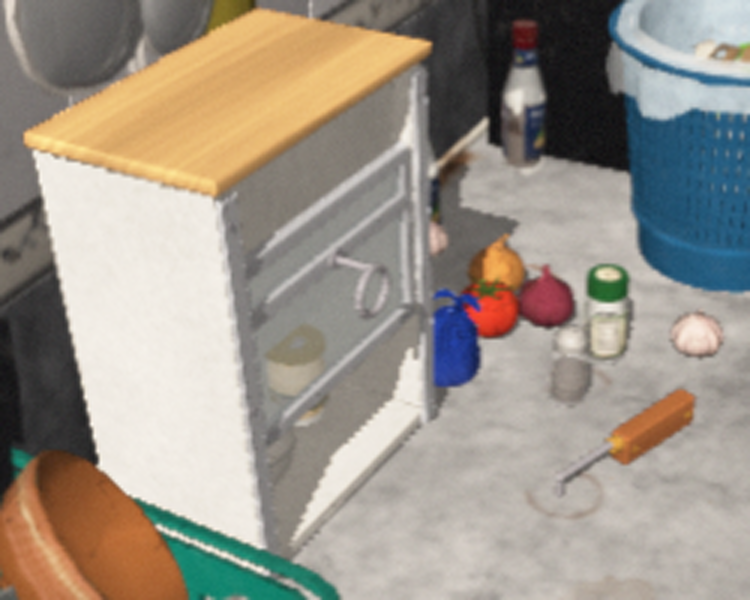

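```bash
python3 - <<'E'
from h import *
p,d,it=load('top0'); p2,d2,isc=load('scene0')
def tri(a,b):
    A=[];B=[]
    def lr(i,uv):
        R=np.array(i['R']);t=np.array(i['t']); dd=R.T@ray(i,*uv); return -R.T@t, dd/np.linalg.norm(dd)
    o1,d1=lr(it,a);o2,d2=lr(isc,b)
    M=np.c_[d1,-d2]; s=np.linalg.lstsq(M,o2-o1,rcond=None)[0]
    x,y=o1+s[0]*d1,o2+s[1]*d2; return (x+y)/2,np.linalg.norm(x-y)
print('ring',tri((230+325/3.6,120+217/3),(160+373/3,90+290/3)))
f=lambda x,y:(230+x/3.6,120+y/3); g=lambda x,y:(160+x/3,90+y/3)
print('topFL',tri(f(40,100),g(218,192)),'topFR',tri(f(609,121),g(430,48)))
print('top FL/FR plane', wplane(it,*f(40,97),2,412),wplane(it,*f(609,119),2,412), 'scene',wplane(isc,*g(216,188),2,412),wplane(isc,*g(430,42),2,412),wplane(isc,*g(26,135),2,412))
print('handle back top', wplane(it,*f(702,532),2,36),' front(ferrule)',wplane(it,*f(546,484),2,30),'wood front',wplane(it,*f(562,489),2,36))
print('scene back',wplane(isc,*g(690,396),2,36),'front',wplane(isc,*g(620,440),2,36),'hook tip',wplane(isc,*g(560,492),2,6),'hook bend top',wplane(isc,*g(560,482),2,34))
# ring depth pts
for n,(dd,i,pp,b) in {'top':(d,it,p,(308,332,184,200)),'sc':(d2,isc,p2,(275,292,172,200))}.items():
    P,u,v=cloud(dd,i); m=(u>=b[0])&(u<b[1])&(v>=b[2])&(v<b[3])&(P[:,0]>640)&(P[:,0]<685)&(P[:,2]>200)
    print(n,m.sum(),P[m].mean(0) if m.any() else '',P[m].min(0) if m.any() else '',P[m].max(0) if m.any() else '')
E
```

```text
ring (array([667.63521162, -22.31638028, 244.66312715]), np.float64(0.7141246538418329))
topFL (array([703.15282222, 131.23254967, 402.39256019]), np.float64(1.7695740548862264)) topFR (array([ 688.66675983, -179.08935441,  401.80993793]), np.float64(0.7550911270269945))
top FL/FR plane [702.70268461 130.22443424 412.        ] [ 686.25390155 -177.90900019  412.        ] scene [695.12259906 142.08519341 412.        ] [ 683.3497972  -168.42240402  412.        ] [881.83046569 127.76724232 412.        ]
handle back top [ 451.26875195 -282.03446676   36.        ]  front(ferrule) [ 492.53500557 -175.10271129   30.        ] wood front [ 487.59230402 -185.62211873   36.        ]
scene back [ 447.85222996 -276.2526814    36.        ] front [ 486.42518409 -175.37714094   36.        ] hook tip [ 521.8318914  -109.74562407    6.        ] hook bend top [515.32433784 -91.78959942  34.        ]
top 140 [667.99375913 -21.00933388 251.90772806] [663.52720329 -44.0753442  223.37109541] [679.33913999   2.48615288 274.00973286]
sc 116 [667.62067958 -18.01642023 250.46819698] [662.48934388 -43.01013828 223.65081434] [684.25306075   4.7595765  272.85052571]
```

Emit:
{"fn": "send_rows", "kwargs": {
  "targets": [
    [[-0.02, 0.017, 0, -3], [-0.055, 0.046, 0, -8], [-0.096, 0.08, 0, -13], [-0.137, 0.115, 0, -19], [-0.178, 0.149, 0, -25], [-0.219, 0.184, 0, -30], [-0.26, 0.218, 0, -36], [-0.301, 0.252, 0, -42], [-0.342, 0.287, 0, -47], [-0.38, 0.319, 0, -53], [-0.4, 0.336, 0, -56], [-0.409, 0.343, 0, -56.6], [-0.409, 0.343, 0, -56.6], [-0.409, 0.343, 0, -56.6]]
  ],
  "jaw": 0
}}

```text
t: 1.85
ee_pos: [471.6, -234.0, 231.2]
orientation: [-0.0, -0.568, 0.823, 0.0]
force: [0.0, -0.7, -0.0]
width: 85.4
```

```bash
python3 - <<'E'
from h import *
s=monitor.sense(); print(s['t'],s['ee_pos'],s['orientation'],s['joint_pos'])
p,d,i=snap('wrist','w1'); print(i)
E
```

```text
1.85 [ 471.61115401 -234.01933132  231.15472009] [-1.74185173e-04 -5.68462115e-01  8.22709408e-01  1.52174871e-04] [-8.77348535e-02  1.14138178e-01 -3.12938530e-01 -1.30515855e-05
 -1.14418206e+00 -2.73785329e-01]
{'fx': 339.8094688676588, 'fy': 339.8094688676588, 'cx': 316.461878268853, 'cy': 239.24740137003798, 'dist': array([-0.01438908,  0.        ,  0.        ,  0.        ,  0.        ]), 'R': array([[-9.35096448e-01,  3.54392821e-01,  6.01502769e-04],
       [ 3.40271830e-01,  8.97360046e-01,  2.80998273e-01],
       [ 9.90440060e-02,  2.62965161e-01, -9.59708085e-01]]), 't': array([523.4470203 ,  12.69958649, 394.79511015])}
```

View pics/w1.png

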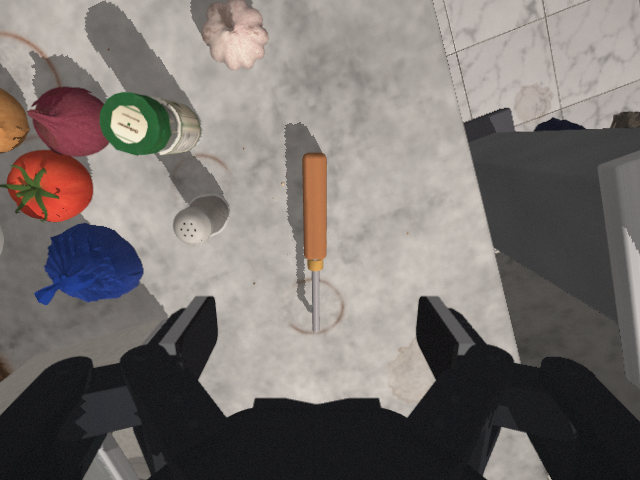

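```bash
python3 - <<'E'
from h import *
p,d,i=load('w1')
hsv=cv2.cvtColor(p,cv2.COLOR_RGB2HSV)
sub=np.zeros(p.shape[:2],bool); sub[145:275,290:345]=1
m=(hsv[...,1]>110)&sub
v,u=np.nonzero(m)
P=np.array([wplane(i,a,b,2,36.) for a,b in zip(u,v)])[:,:2]
r=cv2.minAreaRect(P.astype(np.float32)); b=cv2.boxPoints(r); print(r,b)
# axis per row
for vv in range(155,262,12):
    uu=np.nonzero(m[vv])[0]; print(vv,uu.min(),uu.max(),wplane(i,uu.min(),vv,2,36)[:2].round(1),wplane(i,uu.max(),vv,2,36)[:2].round(1))
print('steel end',wplane(i,317,331,2,34),'steel mid', wplane(i,316.5,285,2,34),'back edge',wplane(i,315.5,153,2,36),'ferrule/wood',wplane(i,316,260,2,36))
dep=d[160:255,306:324]; P,_,_=cloud(np.where(m,d,0),i); print('z',np.median(P[:,2]))
E
```

```text
((473.5789794921875, -233.2528076171875), (121.34303283691406, 23.481616973876953), 69.68563079833984) [[ 441.50504 -286.07462]
 [ 463.52615 -294.22675]
 [ 505.65292 -180.431  ]
 [ 483.6318  -172.27887]]
155 304 324 [ 462.2 -291.7] [ 444.  -284.9]
167 303 326 [ 467.2 -281.4] [ 446.2 -273.5]
179 303 325 [ 471.5 -270.6] [ 451.1 -262.9]
191 303 325 [ 475.8 -259.5] [ 455.3 -251.7]
203 304 325 [ 479.3 -247.9] [ 459.5 -240.4]
215 304 325 [ 483.8 -236.4] [ 463.8 -228.8]
227 304 325 [ 488.4 -224.7] [ 468.2 -217. ]
239 304 325 [ 493.1 -212.7] [ 472.6 -204.9]
251 304 325 [ 497.8 -200.4] [ 477.2 -192.6]
steel end [ 519.18413998 -105.44383323   34.        ] steel mid [ 499.60007278 -158.72699882   34.        ] back edge [ 451.06341008 -289.54425936   36.        ] ferrule/wood [ 489.60485724 -186.60030722   36.        ]
z 36.75067714780622
```

The wrist view shows the handle upright in the picture, (303–327, 153–260), with steel running to (317,331). The handle centre comes out at (471,-238), direction 69.7°, and its 110 mm length agrees with the given size. The salt shaker at (200,220) is clear of the fingers. I'll descend and grip 20 mm ahead of the centre.

Emit:
{"fn": "send_rows", "kwargs": {
  "targets": [
    [[-0.016, -0.001, 0.02, -0.4], [-0.016, -0.001, 0.06, -0.4], [-0.016, -0.001, 0.11, -0.4], [-0.016, -0.001, 0.16, -0.4], [-0.016, -0.001, 0.195, -0.4], [-0.016, -0.001, 0.215, -0.4], [-0.016, -0.001, 0.224, -0.4], [-0.016, -0.001, 0.226, -0.4], [-0.016, -0.001, 0.226, -0.4]]
  ],
  "jaw": 0
}}

```text
t: 3.02
ee_pos: [479.3, -219.0, 6.0]
orientation: [0.0, -0.572, 0.82, -0.0]
force: [0.3, -0.5, 0.1]
width: 85.4
```

Emit:
{"fn": "send_rows", "kwargs": {
  "targets": [
    [[0, 0, 0, 0], [0, 0, 0, 0], [0, 0, 0, 0], [0, 0, 0, 0], [0, 0, 0, 0], [0, 0, 0, 0], [0, 0, 0, 0], [0, 0, 0, 0], [0, 0, 0, 0], [0, 0, 0, 0]]
  ],
  "jaw": 255
}}

```text
t: 4.28
ee_pos: [479.1, -218.8, 5.7]
orientation: [0.0, -0.572, 0.82, -0.0]
force: [-0.4, 0.9, 6.1]
width: 23.0
```

```bash
python3 - <<'E'
from h import *
s=monitor.sense(); print(s['t'],s['ee_pos'],s['orientation'],s['force'],s['width'])
p,d,i=snap('wrist','w2')
E
```

```text
4.275 [ 479.10383756 -218.78571578    5.69770995] [ 1.88455376e-04 -5.72018321e-01  8.20240791e-01 -2.21388109e-04] [-0.43684056  0.91256111  6.05457401] 22.957498589595016
```

View pics/w2.png

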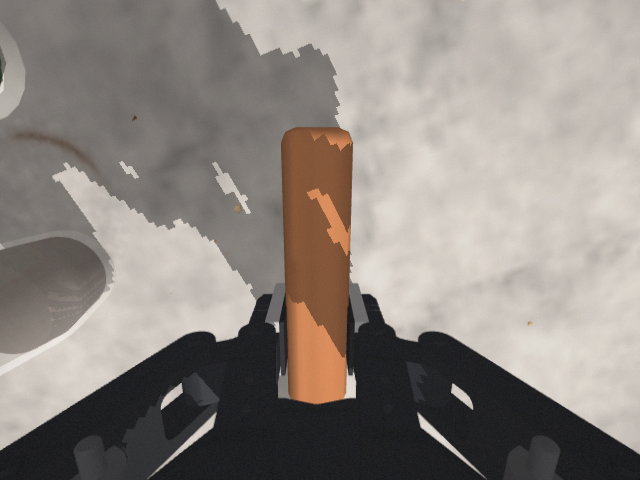

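The grasp is good: opening 23 mm, handle between the pads. Next I'll lift, swing the rod to face the cabinet and stop about 60 mm short of the ring.

Emit:
{"fn": "send_rows", "kwargs": {
  "targets": [
    [[0, 0, -0.01, 0], [0, 0, -0.04, 0], [0, 0, -0.085, 0], [0, 0, -0.13, 0], [0, 0, -0.17, 0], [-0.01, 0.003, -0.2, 4], [-0.03, 0.009, -0.22, 11], [-0.05, 0.016, -0.228, 19], [-0.07, 0.022, -0.228, 27], [-0.09, 0.028, -0.228, 35], [-0.11, 0.035, -0.228, 43], [-0.13, 0.041, -0.228, 50], [-0.15, 0.047, -0.228, 57], [-0.17, 0.054, -0.228, 64], [-0.185, 0.058, -0.228, 69], [-0.193, 0.061, -0.228, 72], [-0.196, 0.062, -0.228, 72.3], [-0.196, 0.062, -0.228, 72.3], [-0.196, 0.062, -0.228, 72.3], [-0.196, 0.062, -0.228, 72.3]]
  ]
}}

```text
t: 6.82
ee_pos: [488.4, -13.8, 233.3]
orientation: [-0.0, 0.022, 1.0, -0.0]
force: [0.7, -0.1, -1.7]
width: 23.0
```

```bash
python3 - <<'E'
from h import *
s=monitor.sense(); print(s['t'],s['ee_pos'],s['orientation'],s['force'],s['ft_torque'],s['width'],s['joint_pos'])
for n in ['top','scene','wrist']:
    p,d,i=snap(n,n+'2')
p,d,i=load('top2'); big=cv2.resize(p[150:330,230:400],None,fx=4,fy=3.3,interpolation=cv2.INTER_CUBIC); cv2.imwrite('pics/topz2.png',big[:,:,::-1])
p,d,i=load('scene2'); big=cv2.resize(p[130:280,220:420],None,fx=4,fy=4,interpolation=cv2.INTER_CUBIC); cv2.imwrite('pics/scenez2.png',big[:,:,::-1])
E
```

```text
6.825 [488.35210944 -13.77104509 233.28960104] [-5.47208824e-05  2.22073320e-02  9.99753385e-01 -6.53219893e-06] [ 0.71770871 -0.14278205 -1.71342078] [ 0.05456299  0.01529327 -0.00534846] 23.013938847211058 [ 3.75232912e-01  4.64333123e-02 -3.83317196e-01 -3.33451783e-05
 -1.14115179e+00 -1.99043366e+00]
```

View pics/topz2.png

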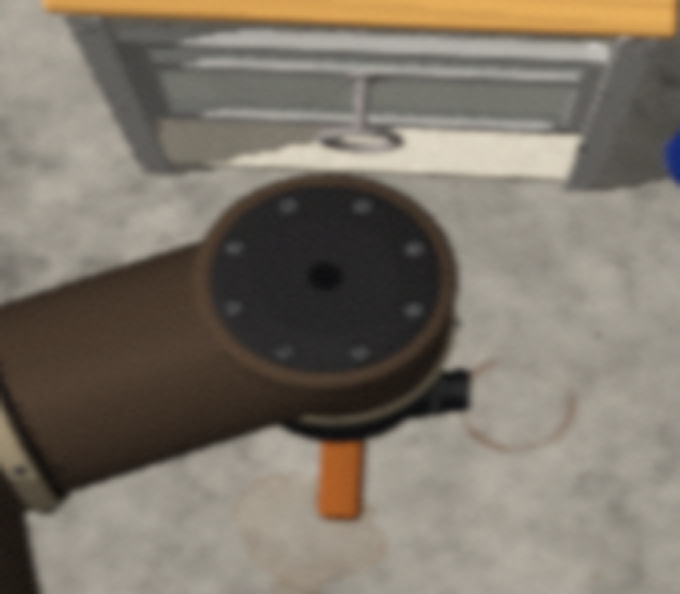

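View pics/scenez2.png

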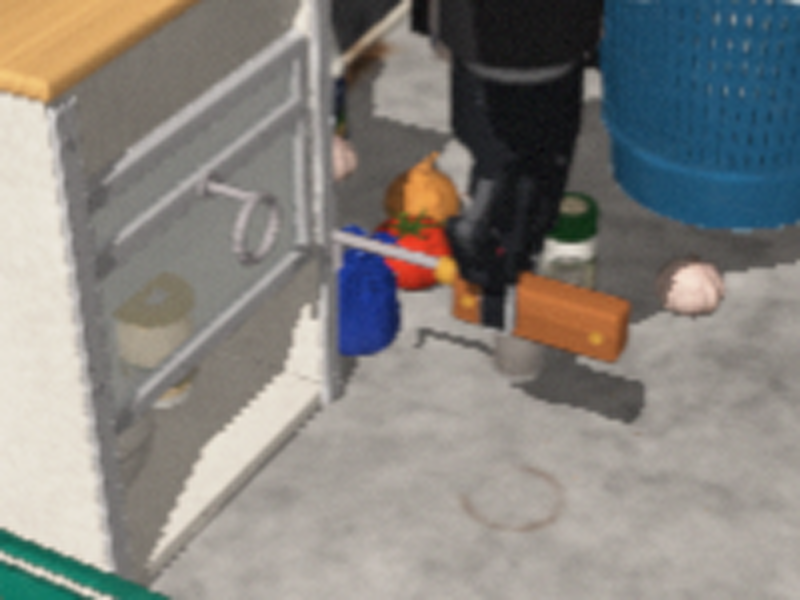

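View pics/wrist2.png

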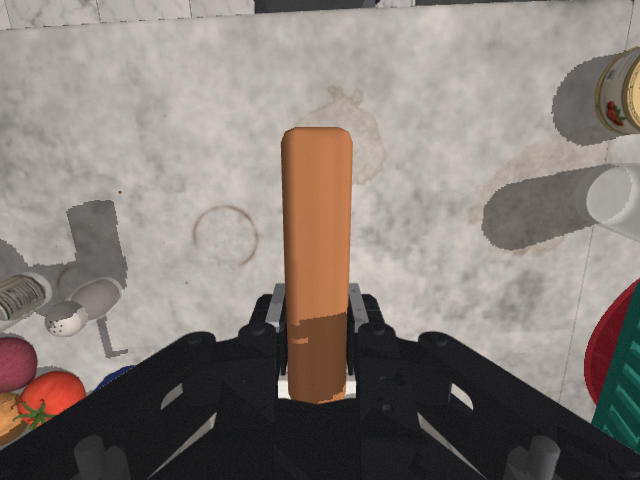

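```bash
cat > ov.py <<'E'
from h import *
S=8
def rodpts(ee,yaw,off=21.0,dz=12.3):
    a=np.array([np.cos(yaw),np.sin(yaw),0]); g=np.array(ee)-off*a+[0,0,dz]
    return {'grip':g,'ax0':g+55*a+[0,0,12],'ax1':g+140*a+[0,0,12],'tip':g+140*a+[0,0,-12],'top0':g-55*a+[0,0,18],'back':g-55*a}
def ringpts(c,psi,r):
    th=np.linspace(0,2*np.pi,90); y=np.array([-np.sin(psi),np.cos(psi),0])
    return np.array(c)+r*np.outer(np.cos(th),y)+r*np.outer(np.sin(th),[0,0,1])
def draw(fn,out,x0,y0,w,h,ring=None,psi=0,rod=None):
    p,d,i=load(fn); img=cv2.resize(p[y0:y0+h,x0:x0+w],None,fx=S,fy=S,interpolation=cv2.INTER_CUBIC)[:,:,::-1].copy()
    T=lambda q:np.int32((q-[x0,y0]+0.5)*S)
    if ring is not None:
        for r in (18,25): cv2.polylines(img,[T(proj(i,ringpts(ring,psi,r)))],True,(0,0,255) if r==18 else (0,255,0),1)
    if rod is not None:
        q={k:T(proj(i,v))[0] for k,v in rod.items()}
        for a,b in (('ax0','ax1'),('ax1','tip'),('back','grip')): cv2.line(img,tuple(map(int,q[a])),tuple(map(int,q[b])),(255,0,255),1)
    cv2.imwrite('pics/%s.png'%out,img)
E
python3 - <<'E'
from ov import *
s=monitor.sense(); yaw=np.radians(-2.55); rod=rodpts(s['ee_pos'],yaw)
draw('scene2','o1',260,160,90,60,(667.5,-21.5,247),np.radians(-2.5),rod)
draw('top2','o2',290,170,80,70,(667.5,-21.5,247),np.radians(-2.5),rod)
print(rod)
E
```

```text
{'grip': array([467.40665561, -12.70425734, 245.56442806]), 'ax0': array([522.3521933 , -15.15127359, 257.56442806]), 'ax1': array([607.26802426, -18.93302599, 257.56442806]), 'tip': array([607.26802426, -18.93302599, 233.56442806]), 'top0': array([412.46111793, -10.25724108, 263.56442806]), 'back': array([412.46111793, -10.25724108, 245.56442806])}
```

View pics/o1.png

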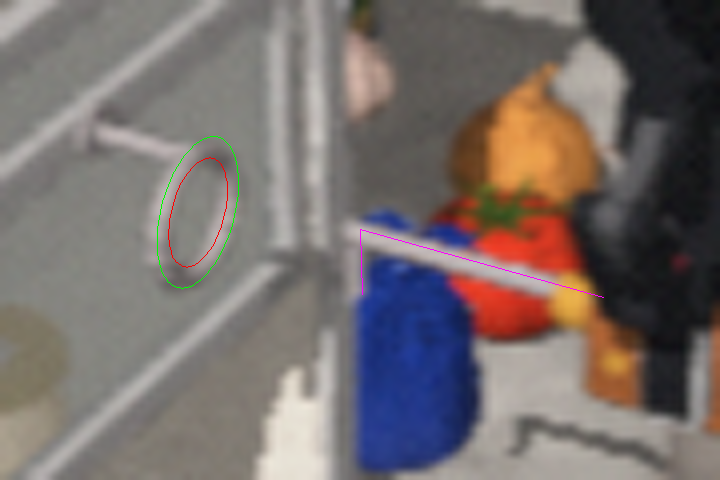

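View pics/o2.png

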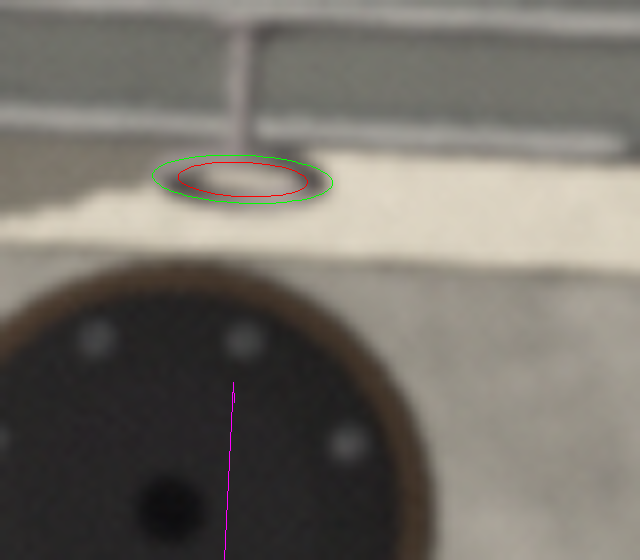

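```bash
python3 - <<'E'
from ov import *
s=monitor.sense()
p,d,i=load('top2')
hsv=cv2.cvtColor(p,cv2.COLOR_RGB2HSV)
for v in range(286,306,3):
    row=p[v,300:335].astype(int); w=row[:,0]-row[:,2]; uu=np.arange(300,335); m=w>40
    c=(uu[m].min()+uu[m].max())/2; X=wplane(i,c,v,2,263.5); print(v,uu[m].min(),uu[m].max(),X.round(1), 'pred y',-13.77-np.tan(np.radians(-2.55))*(488.35-X[0]))
# cabinet yaw: edges: sill front bottom? fit edges of wooden top front (z=412) & shelf by subpixel
g=cv2.cvtColor(p,cv2.COLOR_RGB2HSV)
def edge(img,us,v0,v1):
    out=[]
    for u in us:
        col=img[v0:v1,u].astype(float).sum(-1) if img.ndim==3 else img[v0:v1,u].astype(float)
        gr=np.abs(np.diff(cv2.GaussianBlur(col.reshape(-1,1),(1,5),1).ravel())); k=gr.argmax(); out.append(v0+k+0.5)
    return np.array(out)
us=np.arange(250,395,4)
b=p.astype(int); img=(b[...,0]-b[...,2])
vs=edge(np.abs(img),us,140,175)
pts=np.array([wplane(i,u,v,2,394) for u,v in zip(us,vs)]); 
c=np.polyfit(pts[:,1],pts[:,0],1); r=pts[:,0]-np.polyval(c,pts[:,1]); print('wood front edge slope deg',np.degrees(np.arctan(c[0])),'x at y=-21',np.polyval(c,-21.5),np.abs(r).max())
for z in (394,412): print(z,wplane(i,us[0],vs[0],2,z),wplane(i,us[-1],vs[-1],2,z))
E
```

```text
286 310 320 [456.3 -11.  263.5] pred y -12.34107404579766
289 309 320 [449.9  -9.9 263.5] pred y -12.056883227489914
292 309 320 [443.5  -9.9 263.5] pred y -11.773077085669064
295 309 320 [437.2  -9.9 263.5] pred y -11.489849062446144
298 309 319 [430.8  -8.8 263.5] pred y -11.207389156417264
301 308 320 [424.5  -8.8 263.5] pred y -10.925316138307831
304 309 320 [418.2  -9.9 263.5] pred y -10.643632630436272
wood front edge slope deg 3.25851753966619 x at y=-21 698.3743842731125 0.9092748776234885
394 [706.51355408 115.29911016 394.        ] [ 690.61804672 -170.02625553  394.        ]
412 [700.25991396 112.83184586 412.        ] [ 684.62435607 -167.82741019  412.        ]
```

The top camera reads y about 1.5 mm high compared with the arm (on the handle), so I take the ring as (667.5, -22.5, 247) with cabinet yaw near -3°. I'll advance to just short of the ring and check.

Emit:
{"fn": "send_rows", "kwargs": {
  "targets": [
    [[-0.005, 0, 0, 0.2], [-0.014, 0, 0, 0.5], [-0.024, 0, 0, 0.5], [-0.034, 0, 0, 0.5], [-0.042, 0, 0, 0.5], [-0.045, 0, 0, 0.5], [-0.045, 0, 0, 0.5]]
  ]
}}

```text
t: 7.85
ee_pos: [533.4, -15.5, 233.1]
orientation: [-0.0, 0.027, 1.0, -0.0]
force: [0.8, -0.3, -2.2]
width: 23.3
```

```bash
python3 - <<'E'
from ov import *
s=monitor.sense(); print(s['t'],s['ee_pos'],s['orientation'],s['force'])
q=s['orientation']; yaw=-2*np.arctan2(q[1],q[2]); print(np.degrees(yaw))
rod=rodpts(s['ee_pos'],yaw); print(rod['tip'],rod['ax1'])
snap('scene','scene3'); snap('top','top3')
draw('scene3','o3',255,150,100,70,(667.5,-22,247),np.radians(-3),rod)
draw('top3','o4',290,170,80,70,(667.5,-22,247),np.radians(-3),rod)
E
```

```text
7.85 [533.38476203 -15.47640527 233.10337228] [-2.22616169e-04  2.65661673e-02  9.99647031e-01 -5.01330643e-05] [ 0.8234923  -0.34122927 -2.19697245]
-3.044616812799835
[652.21679084 -21.7969217  233.40337228] [652.21679084 -21.7969217  257.40337228]
```

View pics/o3.png

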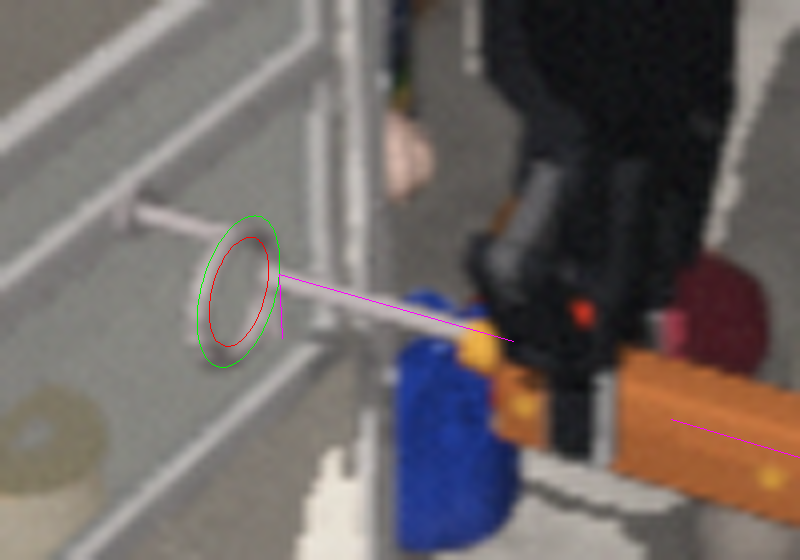

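View pics/o4.png

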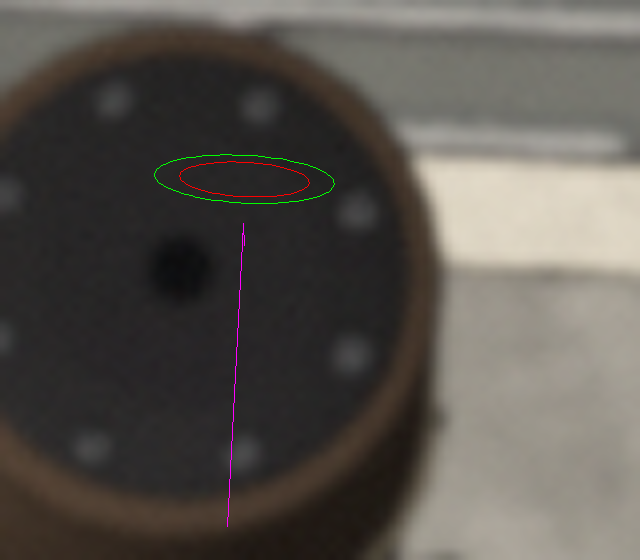

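```bash
python3 - <<'E'
from ov import *
p,d,i=load('scene3'); 
c=p[165:205,272:325]; img=cv2.resize(c,None,fx=14,fy=14,interpolation=cv2.INTER_LANCZOS4).astype(float)
img=np.clip((img-60)*1.6,0,255).astype(np.uint8); cv2.imwrite('pics/z3.png',img[:,:,::-1])
E
```

```text
(no output)
```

View pics/z3.png

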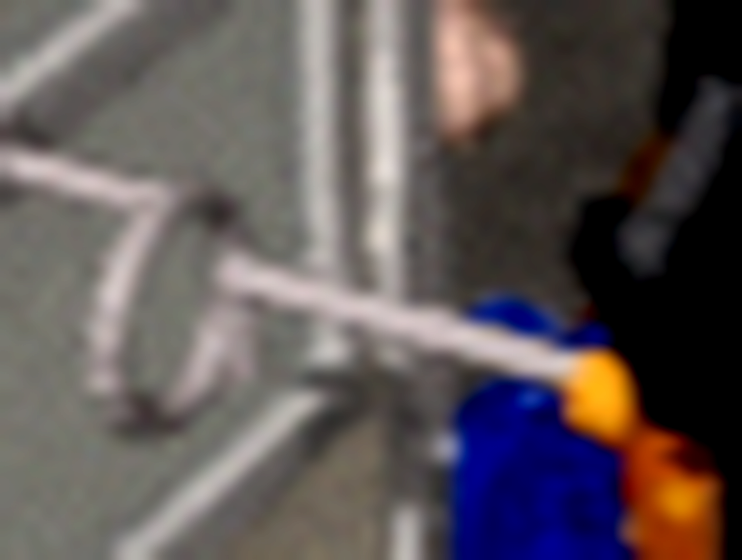

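In the zoom the ring's centre is at about (163,312) and the rod end at (222,270), pointing through its upper half. That puts it on course, perhaps 1 mm high. I'll insert gently.

Emit:
{"fn": "send_rows", "kwargs": {
  "targets": [
    [[0, 0.0005, 0.001, 0], [-0.003, 0.0005, 0.001, 0], [-0.006, 0.0005, 0.001, 0], [-0.009, 0.0005, 0.001, 0], [-0.012, 0.0005, 0.001, 0], [-0.015, 0.0005, 0.001, 0], [-0.017, 0.0005, 0.001, 0], [-0.017, 0.0005, 0.001, 0]]
  ]
}}

```text
t: 8.95
ee_pos: [550.5, -15.8, 232.2]
orientation: [-0.0, 0.027, 1.0, -0.0]
force: [0.1, 0.3, -2.7]
width: 23.1
```

```bash
cat > look.py <<'E'
import sys
from ov import *
k=sys.argv[1]
s=monitor.sense(); print(s['t'],s['ee_pos'].round(2),s['force'].round(2),s['ft_torque'].round(3),s['width'])
q=s['orientation']; yaw=-2*np.arctan2(q[1],q[2]); rod=rodpts(s['ee_pos'],yaw); print(np.degrees(yaw),rod['tip'].round(1),rod['grip'].round(1))
p,d,i=snap('scene','s'+k)
y0=int(sys.argv[2]) if len(sys.argv)>2 else 165
c=p[y0:y0+40,267:320]; img=cv2.resize(c,None,fx=14,fy=14,interpolation=cv2.INTER_LANCZOS4).astype(float)
img=np.clip((img-60)*1.6,0,255).astype(np.uint8); cv2.imwrite('pics/z%s.png'%k,img[:,:,::-1])
E
python3 look.py 4
```

```text
8.95 [550.47 -15.84 232.24] [ 0.11  0.28 -2.66] [ 0.003 -0.028 -0.022] 23.137267770121102
-3.0409297125347265 [669.3 -22.2 232.5] [529.5 -14.7 244.5]
```

View pics/z4.png

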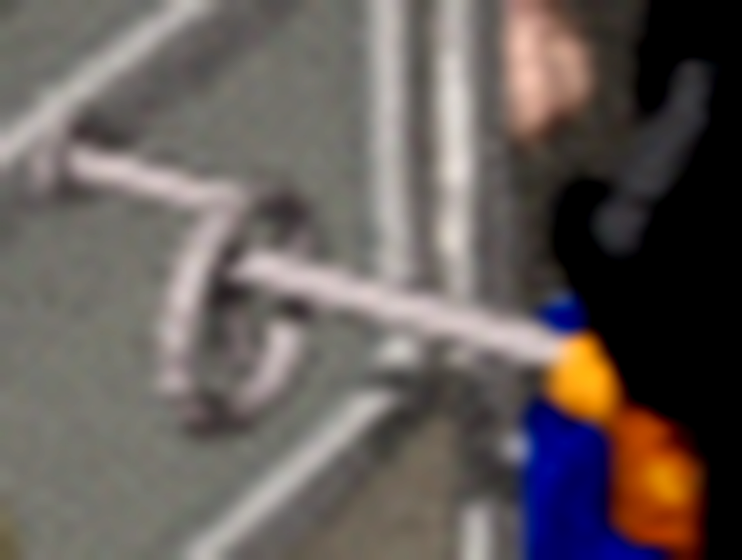

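The rod end is inside the ring at (235,265), with the finger dropping through it and no contact force. I'll push the remaining 15 mm.

Emit:
{"fn": "send_rows", "kwargs": {
  "targets": [
    [[-0.003, 0, 0, 0], [-0.006, 0, 0, 0], [-0.009, 0, 0, 0], [-0.012, 0, 0, 0], [-0.015, 0, 0, 0], [-0.015, 0, 0, 0]]
  ]
}}

```text
t: 9.75
ee_pos: [565.6, -16.6, 232.2]
orientation: [-0.0, 0.027, 1.0, -0.0]
force: [-0.7, -0.4, -1.5]
width: 23.4
```

```bash
python3 look.py 5
```

```text
9.75 [565.57 -16.64 232.23] [-0.65 -0.44 -1.52] [-0.042 -0.012 -0.01 ] 23.425004250040473
-3.0399961661286863 [684.4 -22.9 232.5] [544.6 -15.5 244.5]
```

View pics/z5.png

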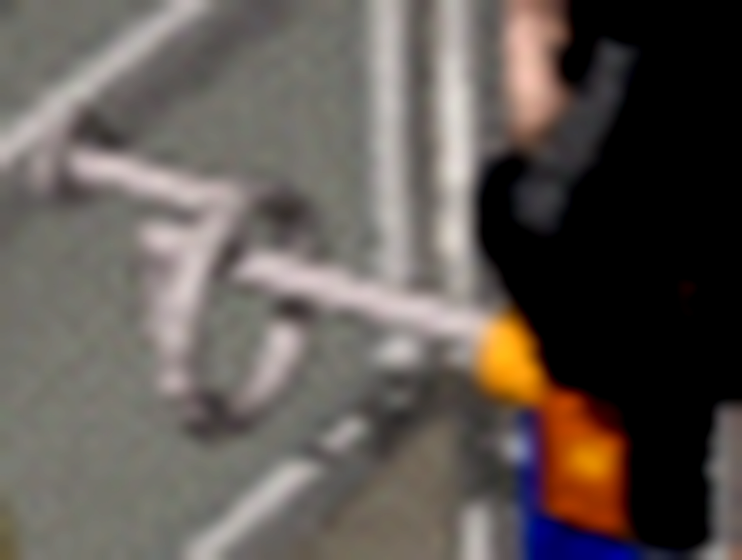

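The finger is now behind the ring, with the rod end at (145,235). I'll lower it 21 mm to drop the hook and dwell.

Emit:
{"fn": "send_rows", "kwargs": {
  "targets": [
    [[0, 0, 0.006, 0], [0, 0, 0.012, 0], [0, 0, 0.018, 0], [0, 0, 0.021, 0], [0, 0, 0.021, 0], [0, 0, 0.021, 0], [0, 0, 0.021, 0]]
  ]
}}

```text
t: 10.68
ee_pos: [565.5, -16.6, 211.5]
orientation: [0.0, 0.026, 1.0, 0.0]
force: [-0.0, 0.3, -1.2]
width: 23.5
```

```bash
python3 look.py 6
```

```text
10.675 [565.48 -16.59 211.55] [-0.04  0.3  -1.16] [ 0.071 -0.006 -0.019] 23.540402554025523
-3.033061057826899 [684.3 -22.9 211.8] [544.5 -15.5 223.8]
```

View pics/z6.png

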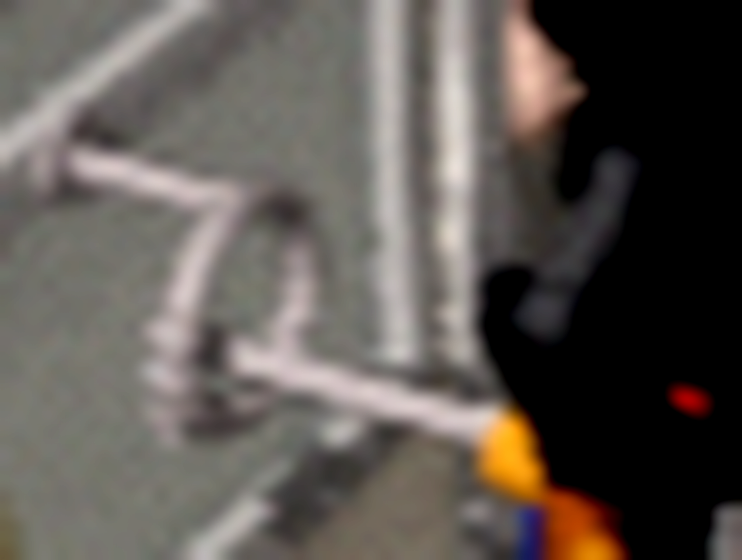

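The hook is in: the rod is at the ring's bottom, (240,360), with the finger behind. Now I'll draw the sash down 100 mm.

Emit:
{"fn": "send_rows", "kwargs": {
  "targets": [
    [[0, 0, 0.002, 0], [0, 0, 0.005, 0], [0, 0, 0.01, 0], [0, 0, 0.015, 0], [0, 0, 0.021, 0], [0, 0, 0.027, 0], [0, 0, 0.033, 0], [0, 0, 0.039, 0], [0, 0, 0.045, 0], [0, 0, 0.051, 0], [0, 0, 0.057, 0], [0, 0, 0.063, 0], [0, 0, 0.069, 0], [0, 0, 0.075, 0], [0, 0, 0.081, 0], [0, 0, 0.087, 0], [0, 0, 0.092, 0], [0, 0, 0.096, 0], [0, 0, 0.099, 0], [0, 0, 0.1, 0]]
  ]
}}

```text
t: 13.22
ee_pos: [565.2, -16.7, 111.1]
orientation: [-0.0, 0.027, 1.0, -0.0]
force: [0.3, -0.3, 0.2]
width: 23.3
```

```bash
python3 look.py 7 200; python3 -c "
from ov import *
p,d,i=load('s7'); cv2.imwrite('pics/s7b.png',cv2.resize(p[130:280,220:420],None,fx=4,fy=4,interpolation=cv2.INTER_CUBIC)[:,:,::-1])"
```

```text
13.225 [565.15 -16.67 111.06] [ 0.28 -0.29  0.2 ] [-0.035 -0.306  0.027] 23.282922110608137
-3.0387241665567246 [684.  -23.  111.4] [544.2 -15.6 123.4]
```

View pics/s7b.png

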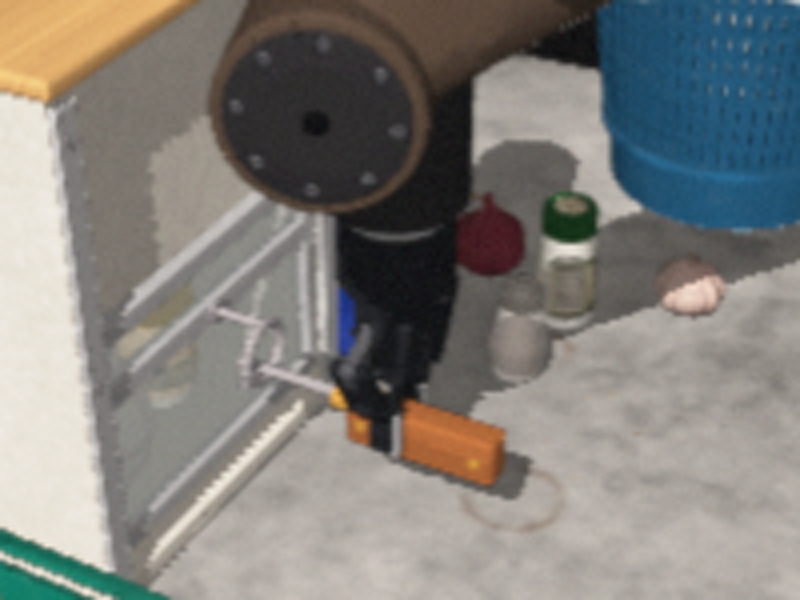

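Emit:
{"fn": "send_rows", "kwargs": {
  "targets": [
    [[0, 0, 0.003, 0], [0, 0, 0.007, 0], [0, 0, 0.011, 0], [0, 0, 0.014, 0], [0, 0, 0.015, 0], [0, 0, 0.015, 0]]
  ]
}}

```text
t: 14.02
ee_pos: [565.2, -16.7, 96.1]
orientation: [-0.0, 0.027, 1.0, -0.0]
force: [0.5, 0.4, -0.2]
width: 23.0
```

```bash
python3 look.py 8 205
```

```text
14.025 [565.21 -16.65  96.13] [ 0.48  0.38 -0.16] [-0.046 -0.072 -0.038] 23.02865938570656
-3.0378083135993754 [684.  -23.   96.4] [544.2 -15.5 108.4]
```

View pics/z8.png

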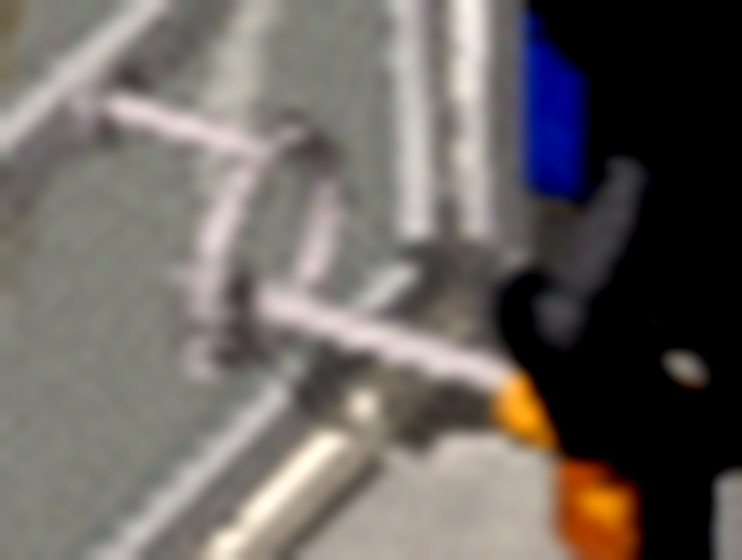

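Emit:
{"fn": "send_rows", "kwargs": {
  "targets": [
    [[0, 0, 0.001, 0], [0, 0, 0.002, 0], [0, 0, 0.003, 0], [0, 0, 0.003, 0]]
  ]
}}

```text
t: 14.58
ee_pos: [565.3, -16.7, 93.2]
orientation: [-0.0, 0.026, 1.0, -0.0]
force: [-1.0, -0.5, 0.2]
width: 23.2
```

```bash
cat > fz.py <<'E'
import sys
from h import *
n=int(sys.argv[1]); F=[];T=[]
for k in range(n):
    s=monitor.sense(); F.append(s['force']);T.append(s['ft_torque']); viewer.camera('scene')
F=np.array(F);T=np.array(T); s=monitor.sense(); print('t',s['t'],'z',s['ee_pos'].round(2),'F',F.mean(0).round(2),'sd',F.std(0).round(2),'T',T.mean(0).round(3), 'tau',s['tau'].round(2))
E
python3 fz.py 4
```

```text
t 14.775 z [565.26 -16.64  93.24] F [-1.04 -0.32 -0.18] sd [0.21 0.21 0.32] T [-0.028  0.099 -0.02 ] tau [ 1.300e-01 -4.871e+01  2.400e+01  5.700e+00  1.300e-01  2.000e-02]
```

Emit:
{"fn": "send_rows", "kwargs": {
  "targets": [
    [[0, 0, 0.001, 0], [0, 0, 0.0015, 0], [0, 0, 0.0015, 0]]
  ]
}}

```text
t: 15.15
ee_pos: [565.4, -16.6, 91.8]
orientation: [-0.0, 0.026, 1.0, -0.0]
force: [0.3, 0.3, 0.6]
width: 23.1
```

```bash
python3 fz.py 3
```

```text
t 15.3 z [565.35 -16.64  91.78] F [-0.08 -0.35  0.46] sd [0.36 0.54 0.26] T [-0.053  0.016 -0.039] tau [ 1.600e-01 -4.860e+01  2.376e+01  5.610e+00  7.000e-02  3.000e-02]
```

Emit:
{"fn": "send_rows", "kwargs": {
  "targets": [
    [[0, 0, 0.001, 0], [0, 0, 0.0015, 0], [0, 0, 0.0015, 0]]
  ]
}}

```text
t: 15.68
ee_pos: [565.5, -16.6, 90.6]
orientation: [0.0, 0.026, 1.0, 0.0]
force: [-2.8, -0.8, 3.7]
width: 22.7
```

```bash
python3 fz.py 3
```

```text
t 15.825 z [565.49 -16.64  90.55] F [-2.63 -0.51  3.66] sd [0.45 0.44 0.08] T [-0.091  0.282 -0.036] tau [ 1.700e-01 -4.610e+01  2.298e+01  5.260e+00  2.900e-01  3.000e-02]
```

The sash is on its stop and the pull is about 5.6 N above the free baseline (free reading about -2 N). I'll add a little more and hold.

Emit:
{"fn": "send_rows", "kwargs": {
  "targets": [
    [[0, 0, 0.0004, 0], [0, 0, 0.0004, 0], [0, 0, 0.0004, 0], [0, 0, 0.0004, 0]]
  ]
}}

```text
t: 16.32
ee_pos: [565.7, -16.6, 90.0]
orientation: [0.0, 0.026, 1.0, 0.0]
force: [-0.7, -0.9, 4.2]
width: 22.9
```

```bash
python3 fz.py 4; python3 look.py 9 205
```

```text
t 16.525 z [565.63 -16.56  90.02] F [-0.29 -0.18  3.89] sd [0.33 0.47 0.27] T [-0.15  -0.38  -0.039] tau [ 2.400e-01 -4.620e+01  2.174e+01  4.830e+00 -4.100e-01  4.000e-02]
16.525 [565.63 -16.56  90.02] [ 0.33 -0.51  4.01] [-0.142 -0.464 -0.054] 23.05613209742496
-3.0303676418278944 [684.5 -22.8  90.3] [544.7 -15.4 102.3]
```

View pics/z9.png

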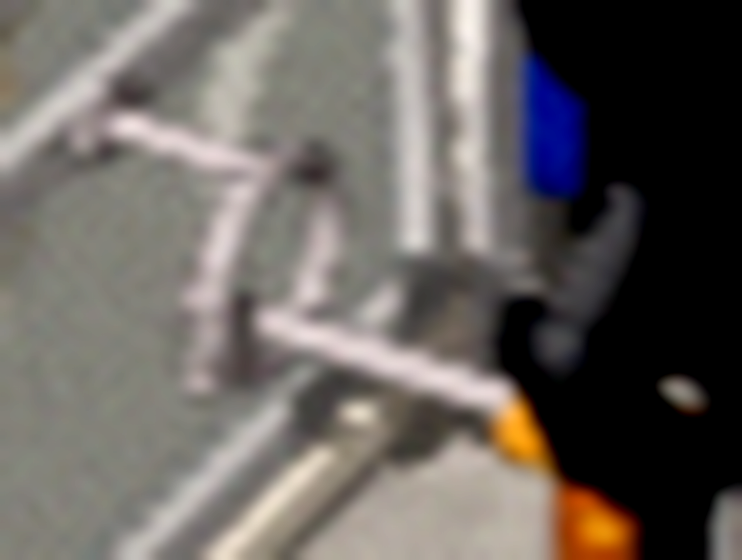

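```bash
python3 - <<'E'
from ov import *
draw('s9','o9',255,190,95,65,(667.5,-22,130),np.radians(-3),rodpts([565.63,-16.56,90.02],np.radians(-3.03)))
E
python3 fz.py 3
```

```text
t 16.725 z [565.59 -16.59  90.  ] F [-0.07 -0.27  3.94] sd [0.85 0.61 0.48] T [-0.141 -0.53  -0.019] tau [ 2.300e-01 -4.614e+01  2.148e+01  4.740e+00 -5.400e-01  3.000e-02]
```

View pics/o9.png

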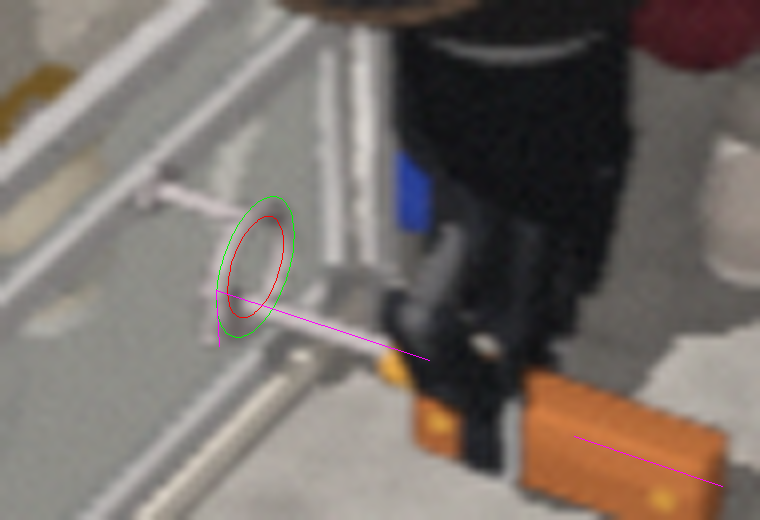

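Emit:
{"fn": "send_rows", "kwargs": {
  "targets": [
    [[0, 0, 0.0003, 0], [0, 0, 0.0006, 0], [0, 0, 0.0006, 0], [0, 0, 0.0006, 0]]
  ]
}}

```text
t: 17.23
ee_pos: [565.6, -16.6, 89.4]
orientation: [0.0, 0.026, 1.0, 0.0]
force: [0.9, 0.2, 3.6]
width: 23.1
```

```bash
python3 fz.py 6
```

```text
t 17.525 z [565.56 -16.56  89.4 ] F [ 0.94 -0.13  3.79] sd [0.29 0.39 0.46] T [-0.084 -0.983 -0.023] tau [ 9.000e-02 -4.590e+01  2.057e+01  4.470e+00 -9.700e-01  1.000e-02]
```

Emit:
{"fn": "send_rows", "kwargs": {
  "targets": [
    [[0, 0, 0.0005, 0], [0, 0, 0.001, 0], [0, 0, 0.001, 0]]
  ]
}}

```text
t: 17.9
ee_pos: [565.4, -16.6, 88.2]
orientation: [0.0, 0.026, 1.0, 0.0]
force: [0.9, -0.6, 4.1]
width: 23.4
```

```bash
python3 fz.py 6
```

```text
t 18.2 z [565.41 -16.58  88.33] F [ 1.54 -0.16  4.2 ] sd [0.68 0.45 0.3 ] T [-0.043 -1.139  0.013] tau [-9.000e-02 -4.613e+01  2.038e+01  4.480e+00 -1.100e+00 -2.000e-02]
```

The pull is about 6.2 N down and 1.5 N sideways, roughly 6.4 N in total, which is inside the band. I'll hold it for just over a second.

Emit:
{"fn": "send_rows", "kwargs": {
  "targets": [
    [[0, 0, 0.0002, 0], [0, 0, 0.0002, 0], [0, 0, 0.0002, 0], [0, 0, 0.0002, 0], [0, 0, 0.0002, 0], [0, 0, 0.0002, 0], [0, 0, 0.0002, 0], [0, 0, 0.0002, 0], [0, 0, 0.0002, 0]]
  ]
}}

```text
t: 19.32
ee_pos: [565.4, -16.6, 88.1]
orientation: [0.0, 0.026, 1.0, -0.0]
force: [1.1, -0.1, 4.8]
width: 23.2
```

```bash
python3 fz.py 4; python3 look.py 10 205; python3 - <<'E'
from ov import *
draw('s10','o10',255,190,95,65,(667.5,-22,130),np.radians(-3),rodpts([565.4,-16.56,88.2],np.radians(-3.03)))
E
```

```text
t 19.525 z [565.39 -16.61  88.12] F [1.32 0.28 4.96] sd [0.17 0.28 0.13] T [ 0.028 -1.24   0.032] tau [-1.600e-01 -4.549e+01  1.988e+01  4.310e+00 -1.210e+00 -3.000e-02]
19.525 [565.39 -16.61  88.12] [1.73 0.11 4.04] [-0.026 -1.275  0.015] 23.312121326855262
-3.0354962357128454 [684.2 -22.9  88.4] [544.4 -15.5 100.4]
```

View pics/o10.png

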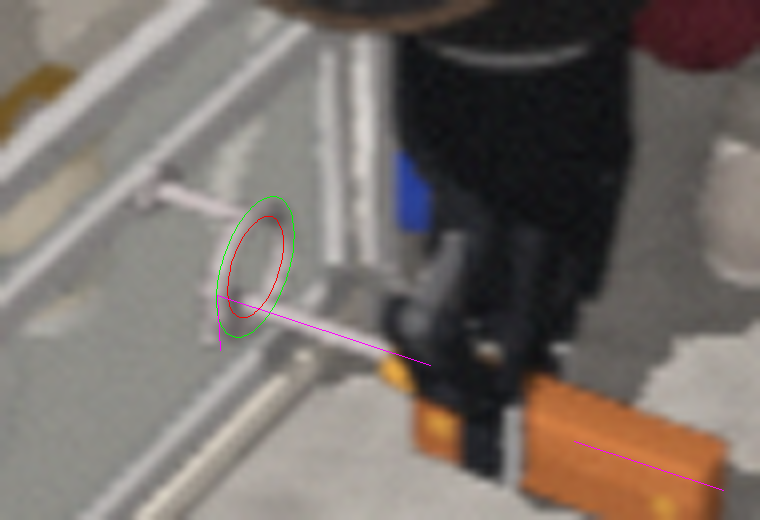

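Hold completed at about 6.5 N with the ring unmoved at its shut height. Now I'll raise the hook 24 mm inside the ring and check before pulling out.

Emit:
{"fn": "send_rows", "kwargs": {
  "targets": [
    [[0, 0, -0.003, 0], [0, 0, -0.007, 0], [0, 0, -0.011, 0], [0, 0, -0.015, 0], [0, 0, -0.019, 0], [0, 0, -0.022, 0], [0, 0, -0.0235, 0], [0, 0, -0.0235, 0]]
  ]
}}

```text
t: 20.58
ee_pos: [565.3, -16.6, 111.7]
orientation: [0.0, 0.026, 1.0, 0.0]
force: [0.5, -0.3, -1.8]
width: 22.7
```

```bash
python3 fz.py 3; python3 look.py 11 205; python3 - <<'E'
from ov import *
s=monitor.sense()
draw('s11','o11',255,190,95,65,(667.5,-22,130),np.radians(-3),rodpts(s['ee_pos'],np.radians(-3.03)))
E
```

```text
t 20.725 z [565.25 -16.64 111.48] F [ 0.17 -0.27 -2.32] sd [0.35 0.4  0.72] T [-0.029 -0.004  0.02 ] tau [ 0.000e+00 -4.877e+01  2.497e+01  6.010e+00 -2.000e-02 -0.000e+00]
20.725 [565.25 -16.64 111.48] [ 0.3   0.18 -1.06] [ 0.058 -0.034 -0.003] 22.879217435060223
-3.0337862824462998 [684.1 -22.9 111.8] [544.3 -15.5 123.8]
```

View pics/z11.png

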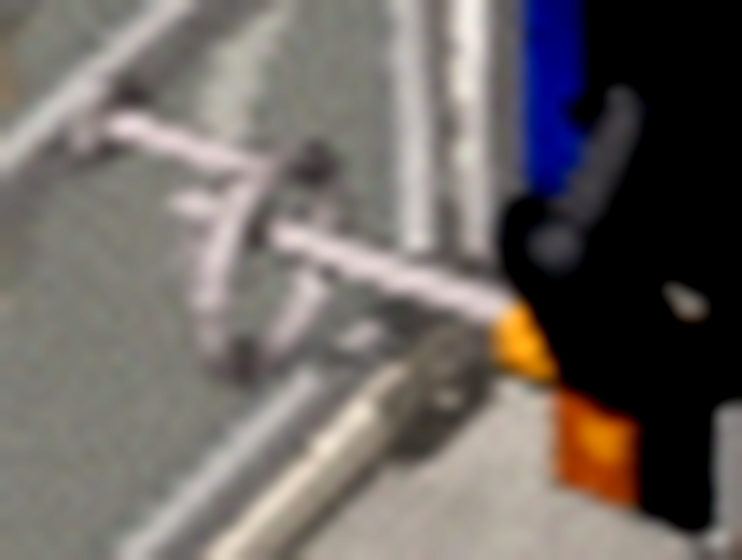

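View pics/o11.png

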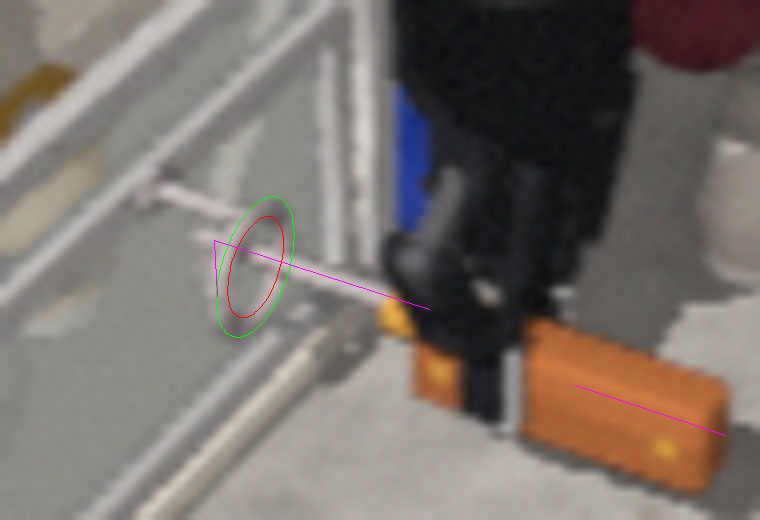

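Force is back at the free baseline. The rod crosses the ring plane about 7.5 mm above the ring's centre and 10 mm is ideal, so I'll raise 2.3 mm more and then draw back slowly.

Emit:
{"fn": "send_rows", "kwargs": {
  "targets": [
    [[0, 0, -0.001, 0], [0, 0, -0.0023, 0], [0, 0, -0.0023, 0], [0.002, 0, -0.0023, 0], [0.004, 0, -0.0023, 0], [0.006, 0, -0.0023, 0], [0.008, 0, -0.0023, 0], [0.01, 0, -0.0023, 0], [0.012, 0, -0.0023, 0], [0.013, 0, -0.0023, 0]]
  ]
}}

```text
t: 22.02
ee_pos: [552.2, -15.9, 113.9]
orientation: [0.0, 0.026, 1.0, 0.0]
force: [0.5, -0.1, -2.0]
width: 22.9
```

```bash
python3 fz.py 3; python3 look.py 12 205
```

```text
t 22.175 z [552.39 -15.92 113.96] F [ 0.    0.07 -2.16] sd [0.5  0.22 0.22] T [ 0.005 -0.01  -0.041] tau [ 1.000e-02 -4.689e+01  2.479e+01  5.970e+00 -3.000e-02 -0.000e+00]
22.175 [552.39 -15.92 113.96] [-0.15 -0.46 -1.72] [0.008 0.026 0.009] 23.309820730369825
-3.0318133493456223 [671.2 -22.2 114.3] [531.4 -14.8 126.3]
```

View pics/z12.png

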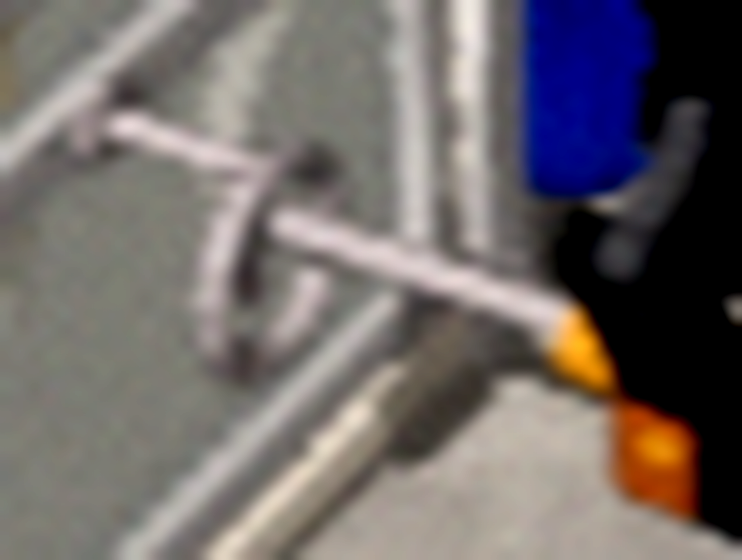

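The finger is in the ring plane with no contact force, so I'll continue backing out.

Emit:
{"fn": "send_rows", "kwargs": {
  "targets": [
    [[0.003, 0, 0, 0], [0.006, 0, 0, 0], [0.009, 0, 0, 0], [0.013, 0, 0, 0], [0.02, 0, 0, 0], [0.032, 0, 0, 0], [0.048, 0, 0, 0], [0.065, 0, 0, 0], [0.08, 0, 0, 0], [0.09, 0, 0, 0], [0.094, 0, 0, 0], [0.094, 0, 0, 0]]
  ]
}}

```text
t: 23.72
ee_pos: [458.6, -10.8, 114.1]
orientation: [0.0, 0.026, 1.0, 0.0]
force: [0.4, -0.5, -1.8]
width: 23.1
```

```bash
python3 look.py 13 205; python3 - <<'E'
from ov import *
s=monitor.sense()
p,d,i=load('s13'); cv2.imwrite('pics/s13b.png',cv2.resize(p[130:280,220:420],None,fx=4,fy=4,interpolation=cv2.INTER_CUBIC)[:,:,::-1])
snap('wrist','w13')
E
```

```text
23.725 [458.63 -10.82 114.08] [ 0.44 -0.5  -1.79] [ 0.026 -0.043  0.079] 23.07989370720041
-3.0171883046726573 [577.5 -17.1 114.4] [437.7  -9.7 126.4]
```

View pics/s13b.png

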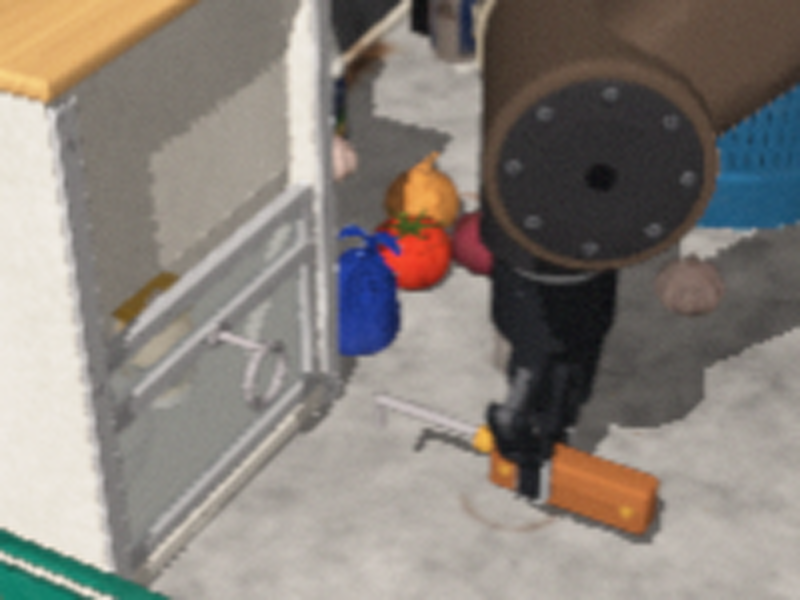

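View pics/w13.png

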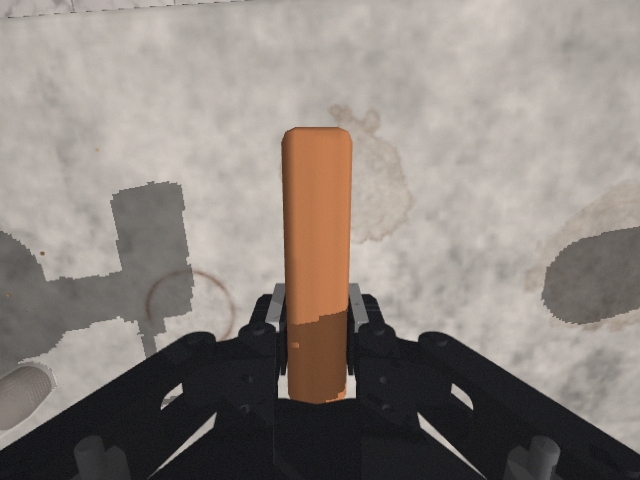

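The rod is fully out and the sash is still down: the ring at (262,375) is unchanged. I'll check the spot beneath, then lower.

```bash
python3 - <<'E'
from h import *
p,d,i=load('top0'); print('table front edge',wplane(i,315,360,2,0),'shaker',wplane(i,419,246,2,90))
p,d,i=load('w13'); print(wplane(i,300,5,2,0))
E
```

```text
table front edge [297.91900889  -5.62924921   0.        ] shaker [ 572.36739074 -262.83530987   90.        ]
[300.78208463 -13.16180602   0.        ]
```

Emit:
{"fn": "send_rows", "kwargs": {
  "targets": [
    [[0, 0, 0.01, 0], [0, 0, 0.035, 0], [0, 0, 0.065, 0], [0, 0, 0.088, 0], [0, 0, 0.1, 0], [0, 0, 0.104, 0], [0, 0, 0.106, 0], [0, 0, 0.107, 0], [0, 0, 0.107, 0]]
  ]
}}

```text
t: 24.95
ee_pos: [459.0, -10.8, 7.4]
orientation: [0.001, 0.026, 1.0, 0.0]
force: [-0.1, -0.2, -0.6]
width: 23.3
```

```bash
python3 fz.py 2
```

```text
t 25.05 z [458.92 -10.79   7.39] F [-0.    0.16 -0.85] sd [0.09 0.37 0.25] T [-0.023 -0.104 -0.036] tau [-3.000e-02 -4.033e+01  1.631e+01  3.880e+00 -1.400e-01  1.000e-02]
```

The rod is just touching the worktop and taking some of its own weight. I'll open the gripper, then rise.

Emit:
{"fn": "send_rows", "kwargs": {
  "targets": [
    [[0, 0, 0.001, 0], [0, 0, 0.001, 0], [0, 0, 0.001, 0], [0, 0, 0.001, 0], [0, 0, 0.001, 0], [0, 0, 0.001, 0], [0, 0, 0.001, 0], [0, 0, 0.001, 0]]
  ],
  "jaw": 0
}}

```text
t: 26.05
ee_pos: [458.5, -11.0, 5.9]
orientation: [0.0, 0.026, 1.0, 0.0]
force: [-0.6, 0.4, 0.2]
width: 85.3
```

Emit:
{"fn": "send_rows", "kwargs": {
  "targets": [
    [[0, 0, -0.005, 0], [0, 0, -0.02, 0], [0, 0, -0.05, 0], [0, 0, -0.09, 0], [0, 0, -0.13, 0], [0, 0, -0.17, 0], [0, 0, -0.2, 0], [0, 0, -0.2, 0], [0, 0, -0.2, 0]]
  ],
  "jaw": 0
}}

```text
t: 27.18
ee_pos: [458.0, -11.0, 205.7]
orientation: [-0.0, 0.027, 1.0, 0.0]
force: [-0.4, -0.4, -0.7]
width: 85.8
```

```bash
python3 look.py 14 205; python3 - <<'E'
from ov import *
p,d,i=load('s14'); cv2.imwrite('pics/s14b.png',p[:,:,::-1])
p,d,i=snap('wrist','w14')
snap('top','t14')
draw('s14','o14',255,190,95,65,(667.5,-22,130),np.radians(-3),None)
P,u,v=cloud(d,i); rgb=p[v,u].astype(int); m=(rgb[:,0]-rgb[:,2]>70)&(P[:,2]>5)&(P[:,2]<60)&(abs(P[:,0]-440)<80)&(abs(P[:,1]+10)<40)
print(m.sum(),np.percentile(P[m],[5,50,95],axis=0).round(1))
E
```

```text
27.175 [458.   -11.03 205.66] [-0.39 -0.44 -0.65] [-0.013  0.074  0.003] 85.7806774889576
-3.0464085372398357 [576.8 -17.4 206. ] [437.   -9.9 218. ]
2647 [[389.3 -17.5  34.6]
 [437.3  -8.3  37. ]
 [494.5   1.3  38.3]]
```

View pics/s14b.png

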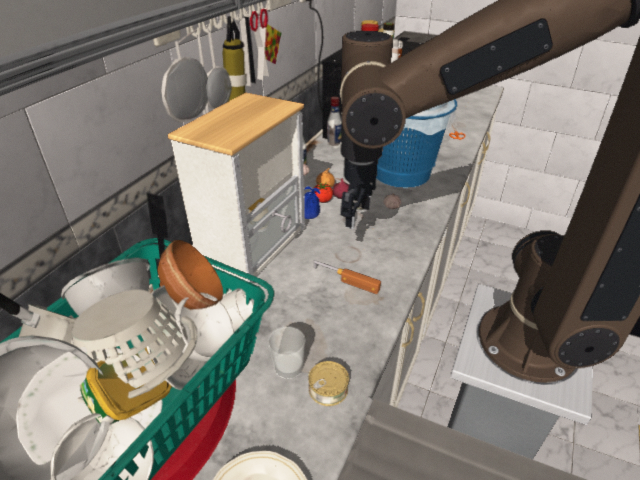

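View pics/w14.png

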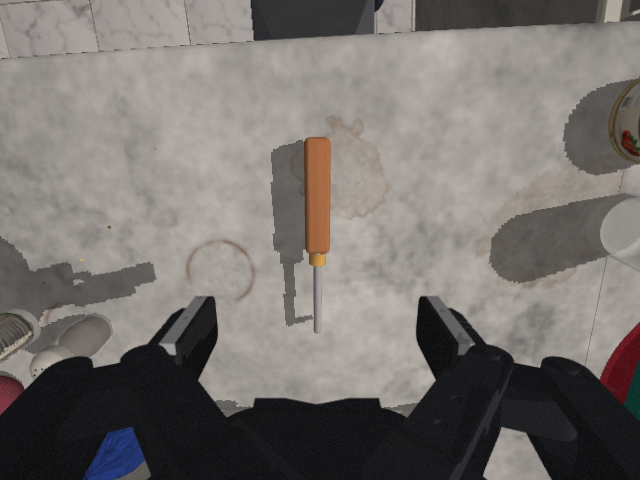

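View pics/o14.png

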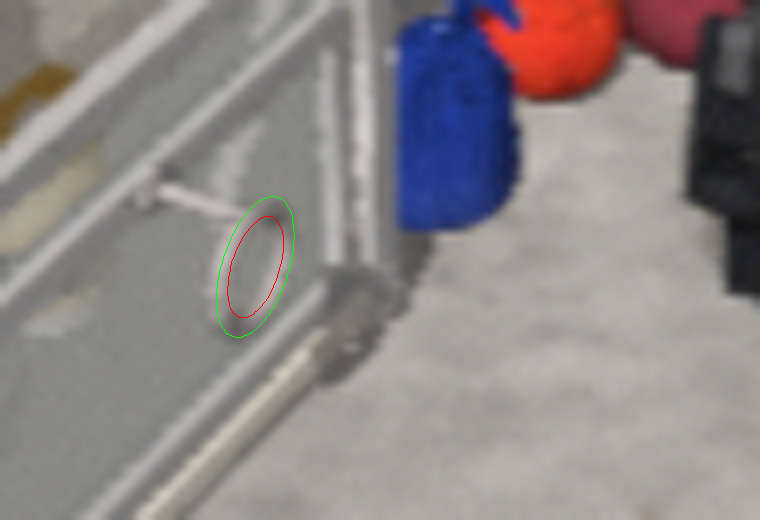

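The rod lies flat with its handle top at 37 mm, about 110 mm clear of the cabinet front at the hook. The ring still matches its shut height, and the bystanders are where they were. I'm handing in.

```bash
python3 -c "
from rig import arm
print(arm.hand_in())"
```

```text
the job is handed in; nothing more can be done
None
```

The sash is down on its sill and the rod is laid on the worktop clear of the cabinet. I handed the job in at about 27 s of the 61 s allowed, and it gave no verdict.

- **Hooking and drawing down:** I gripped the rod 20 mm ahead of its handle centre and passed the hook level through the ring. I then dropped it, with the sash about 117 mm up, and drew the sash to its stop.
- **Seating pull:** I held the sash down for more than a second at an estimated 6 to 7 N. That is the wrist reading minus the reading of the rod hanging free.
- **Unhooking and laying down:** I raised the hook inside the ring and backed it out; readings at each stop showed no contact force. Then I laid the rod down and opened the gripper.

**Last checks:**
- In the scene picture the ring matches its shut height of 130 mm, to within about 1 mm.
- The handle top measured 37 mm over the worktop, so the rod lies flat. The hook end is about 90 mm in front of the ring.
- By eye, the bystanders I could see had not moved.

**What disagreed or stayed uncertain:**
- The pull is only known to about ±0.5 N, because the force reading is noisy and drifts. It first settled at 5.6 to 6 N and did not rise when I lowered further, because the rod pivoted slightly in the grip. Another 1 mm and a final hold brought it to about 6.5 N.
- The top camera read about 1.5 mm off the arm in y, which I corrected for. Early ring height estimates ranged from 245 to 248 mm, and I used 247 mm.

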